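# Mist the beans, then hold the grinder paddle at slow

### The job

Give the coffee beans in the grinder's hopper a spritz: press the nozzle cap of the water mister beside it right down, then let it spring all the way up again. After that press the grinder's sprung steel paddle down with the fingertips until it is level, which is half of its travel and runs the grinder slowly, never pushing it near its lower stop, and keep it level: the program finishes while the fingers are still holding the paddle down there. Leave the cup under the spout and the jars where they stand.

Things in the scene. Friction and masses are not known exactly. Their poses are not given: they have to be found in the camera images.
- grinder: Fixed coffee grinder: grey body 115 x 105 mm, 161 mm high, black base plate 200 x 125 x 16 mm, open clear hopper on top (rim 92 mm across, 186 mm above the worktop, its highest part). Origin: on the worktop under the hopper's axis. z up; -x is the front, where spout and paddle stick out. The paddle's hinge runs along y at x = -68 mm, 140 mm high.
- paddle_pad (a point): Centre of the top face of the steel pad (36 long, 40 wide, 10 mm thick) at the paddle's end, 80 mm from its hinge, forward of the grinder; z is normal to the pad. Height above the worktop about 169 mm at rest (sloping up 0.30 rad), 145 mm with the paddle level (then 148 mm forward of the grinder's origin along its -x), about 121 mm at the lower stop.
- paddle (a joint): Turn of the paddle about its hinge, rad: 0 at rest (pointing up), 0.30 level (slow), 0.60 at the lower stop (fast). It grows as the pad is pressed down and springs back when let go; pushing at the pad's centre takes about 3 N to start, 8 N at level and 14 N at the stop.
- cap_top (a point): Centre of the flat top of the mister's white nozzle cap (29 mm across, 24 mm high). The mister is a slim aluminium bottle 50 mm in diameter on a black foot 72 mm across, fixed to the worktop beside the grinder, its nozzle towards the hopper; the cap's top is 208 mm above the worktop at rest.
- nozzle_cap (a joint): Travel of the nozzle cap, m: 0 up at rest, 0.010 fully down; grows as it is pressed straight down. Springs back by itself; takes about 4 N to start and 9 N fully down.
- cup_center (a point): Centre (half-way up) of the small open steel cup, 45 mm across and 41 mm high, loose on the grinder's base plate under the spout. To be left alone.
- honey_center (a point): Centre (half-way up) of a glass honey jar, 68 x 74 mm, 84 mm high, loose on the worktop right of the grinder. To be left alone.
- spice_center (a point): Centre (half-way up) of a small spice jar, 42 mm across, 96 mm high, loose on the worktop right of the grinder. To be left alone.
There are look-alikes about, which are no part of the job. Leave any purple look-alike of the part that bears cap_top alone.

How it is judged:
By the outcome, as a careful person would: the job done as asked, in the order asked, and still so for the second after the job is handed in, while the arm keeps its last pose, push and grip.
It also fails if it takes over 40 s, if anything falls off the work surface, if the arm or the gripper's body presses on something with over 40 N, if the wrist force passes 120 N, or if a joint passes its speed limit or range.

### The arm

A 6-joint arm with a two-finger parallel gripper is mounted at the origin on a cart in front of the work surface, level with it; the furniture and walls round the work are solid. World frame = base frame: x ahead of the robot, y to its left, z up, the work surface at z = 0. Lengths are in mm, angles in degrees, forces in N, time in s.
With the tool pointing down it reaches from about 300 to 850 mm from the base axis. Payload 4.2 kg.
Tool frame: the origin (TCP) lies on the centre line of the jaws, within the pads' length; the fingertips stand 11 mm ahead of it and the grasp point (between the pads) lies 8 mm behind it; z points along the fingers, y is the line along which they close (so a half turn about z gives the same grasp; the last joint's range is limited). The gripper opens to 91 mm and grips with 3 to 60 N. Pads are 32 mm wide; open, the fingers measure 118 mm over their backs; the gripper's body (76 mm by 178 mm) begins 60 mm behind the grasp point.
Start: joints at [-66.75, 18.312, 89.639, -0, 72.044, -1.146], TCP at [237.508, -523.672, 224.976] pointing down, gripper open.
Joint ranges: [-177.97, 177.97], [-48.28, 115.42], [12.27, 149.76], [-77.06, 257.06], [2.81, 150.46], [-146.56, 146.56]. Speed limits (degrees/s): [147.25, 147.25, 180, 180, 180, 180].

### API

Orientations are given as [roll, pitch, yaw] about the fixed x, y, z axes, in that order (R = Rz(yaw) Ry(pitch) Rx(roll)).
In Python, from workcell import env, grab_frame, camera_model, models gives the robot as it stands.
- The arm moves only by the shell command python3 -m crank 'ROWS' [FORCE]. ROWS is text: rows parted by semicolons, each of 7 numbers parted by spaces: the closure, from -1 (fully open) to 1 (shut), so that 0 is half open, then the shift along the tool's x, y, z in mm, then the turn, a rotation vector about the tool's x, y, z in degrees. A call has 1 to 10 rows; each row shifts and turns the commanded pose from where the row before left it, along the tool's axes as they then stand; what a row does not reach is not made up. A row lasts 1/8 s, in which the tool goes at most 62.5 mm and 10.7 degrees, less where a joint would pass 70% of its speed; a pose out of reach is approached as far as the arm can. A call is refused whole if a number of a shift passes 62.5 or a number of a turn 10.7, either way. A call with a gripper value outside its range is refused whole. The fingers move at their own pace and stop on an object; FORCE is the grip in N (left out, the last holds). Time passes only in rows, so rows that do not move let the fingers close. It gives the time, the measured TCP pose, the force, the opening and the grip force at its end, in the units of the state.
- env.state(): the state, without advancing time (a new reading comes with each control period).
- grab_frame(name): name is "scene" or "top" or "wrist"; returns the picture (400x640x3 uint8, blue, green, red); there is no depth.
- camera_model(name): a dict with "K" (3x3 intrinsics, pixels), "k1" (the pictures are not rectified: a ray, as slopes to the right and down, at radius r is drawn at 1 + k1 r^2 times it, then the intrinsics apply), "R" (3x3) and "t" (3): a world point X has camera coordinates R X + t; the wrist camera has in their place "mount" (4x4, takes a point from camera to tool coordinates, whose origin is the TCP and whose axes are the flange's). Camera axes: x right, y down, z forward; pixel columns grow to the right and rows downward; lengths in mm; the calibration is good to about 2 mm. A picture is of the moment at which its call begins: read the wrist's pose just before it. camera_model takes no time and is no camera call.
- env.job_done(): hands the job in; it is judged then, once.
Trained networks look in the newest picture that a camera, given by its name, has taken for a name from the list of things; names that differ only in an ending like _2 or _b are one class to them, and where a whole thing is asked for, a point or a joint stands for the part that bears it (a point fixed in the world has none). Each returns a list of dicts, best first, with "p" (0 to 1); they miss things now and then, are a little off and sometimes report something else, mostly with a low value. They report only what shows in the picture. A call takes as long as a camera call. They do not tell look-alikes from the thing itself.
- models.search_frame(name, camera): "point" ([x, y, z] in mm, in world coordinates, good to about 4 mm: the middle of the surface that is visible of it).
The state is a dict: "time_s": time; "qpos": joint angles; "qvel": joint speeds; "effort": joint torques, N m; "ee_pos": TCP position; "ee_rot": TCP orientation; "force": force on the tool from outside, world axes, zero at the start; "torque": the same for the moment, N m; "gripper_width": finger opening in mm; "gripper_force": force on a finger pad.
Only numpy, scipy, OpenCV 4.12 (cv2) and the standard library are available. Lean on these libraries where they do the work, as an engineer would, in place of code of your own. Each camera call takes 0.05 s, during which the arm holds its last target. There are 200 camera calls.

## Working session

There is one attempt and no reset: what is moved stays moved. The work goes in short steps, Python scripts to look and compute and a shell command to move; the robot and the scene stay as the last step left them, time stands still between calls to the robot, and variables do not carry over. Pictures are saved under pics/ and viewed, at most 10 in all, crops included, and the job is handed in when it is done.

```bash
mkdir -p pics
cat > h.py <<'E'
import numpy as np,cv2
from workcell import env,grab_frame,camera_model,models
def ray(cam,u,v):
    m=camera_model(cam);K=np.array(m["K"]);k1=m["k1"]
    d=np.array([(u-K[0,2])/K[0,0],(v-K[1,2])/K[1,1]]);s=d.copy()
    for _ in range(30): s=d/(1+k1*(s@s))
    R=np.array(m["R"]);t=np.array(m["t"]).ravel()
    return -R.T@t,R.T@np.array([s[0],s[1],1])
def at_z(cam,u,v,z):
    c,d=ray(cam,u,v);return c+d*(z-c[2])/d[2]
def proj(cam,X):
    m=camera_model(cam);K=np.array(m["K"]);p=np.array(m["R"])@np.array(X,float)+np.array(m["t"]).ravel()
    s=p[:2]/p[2];s=s*(1+m["k1"]*(s@s));return np.round([K[0,0]*s[0]+K[0,2],K[1,1]*s[1]+K[1,2]],1)
E
python3 - <<'E'
from h import *
print(env.state())
for c in("scene","top"):
    cv2.imwrite(f"pics/{c}.png",grab_frame(c))
    for n in("grinder","paddle_pad","paddle","cap_top","cup_center","honey_center","spice_center"):
        for r in models.search_frame(n,c)[:4]: print(c,n,round(r["p"],2),np.round(r["point"],0),proj(c,r["point"]))
E
```

```text
{'time_s': 0.0, 'qpos': array([-6.67481502e+01,  1.83512012e+01,  8.97064891e+01,  1.10709618e-04,
        7.20432167e+01, -1.14480852e+00]), 'qvel': array([ 0.10050486, -0.05180371, -0.0064691 , -0.12342279,  0.02063175,
        0.07136355]), 'effort': array([-1.21140372e-03, -4.12459731e+01, -2.31971204e+01,  7.24171568e-02,
        4.57387569e-02, -1.30706981e-04]), 'ee_pos': array([ 237.32450706, -523.20644563,  224.12410803]), 'ee_rot': array([-1.79899115e+02, -2.12129191e-03,  2.43966222e+01]), 'force': array([-0.42677011, -0.13616386,  0.37342527]), 'torque': array([-0.04046452,  0.05484215,  0.03088066]), 'gripper_force': 0.0, 'gripper_width': 91.36829886659153}
scene grinder 0.9 [ 533. -227.  110.] [303.7 216.1]
scene paddle_pad 0.61 [ 474. -172.  167.] [320.1 210.2]
scene paddle 0.54 [ 478. -178.  166.] [319.3 208.5]
scene cap_top 0.74 [ 653. -188.  198.] [235.7 173. ]
scene cap_top 0.63 [570. -61. 205.] [236.  210.2]
scene cap_top 0.5 [ 719. -376.  198.] [256.5 133.3]
scene cap_top 0.33 [ 478. -172.  164.] [318.  211.2]
scene cup_center 0.78 [ 504. -210.   45.] [314.  252.3]
scene cup_center 0.52 [ 652. -184.  201.] [235.1 172.3]
scene cup_center 0.24 [ 479. -172.  166.] [317.4 210.5]
scene honey_center 0.95 [ 444. -384.   55.] [372.8 211.8]
scene honey_center 0.69 [ 476. -179.  168.] [320.5 207.6]
scene spice_center 0.62 [ 378. -334.   56.] [395.7 229.3]
top grinder 0.58 [ 531. -265.  161.] [316.1 202.6]
top paddle_pad 0.59 [ 479. -191.  166.] [281.5 228.1]
top paddle 0.69 [ 479. -189.  162.] [280.3 228.4]
top cap_top 0.6 [ 655. -199.  212.] [281.5 139.4]
top cap_top 0.53 [ 717. -382.  208.] [369.1 108.8]
top cup_center 0.57 [ 496. -220.   19.] [299.  229.2]
top honey_center 0.74 [ 450. -402.   81.] [378.7 242.8]
top spice_center 0.86 [ 376. -342.   94.] [354.3 277.3]
```

View pics/scene.png

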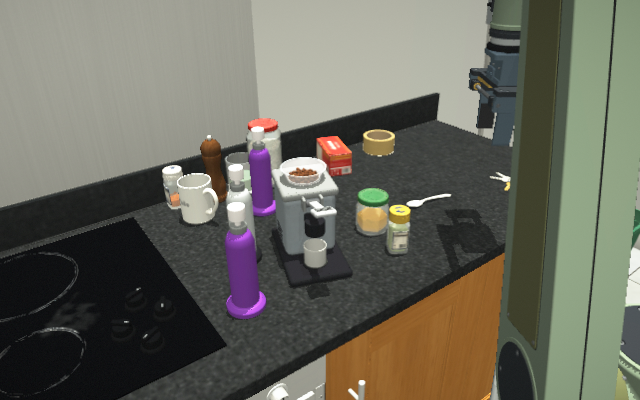

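View pics/top.png

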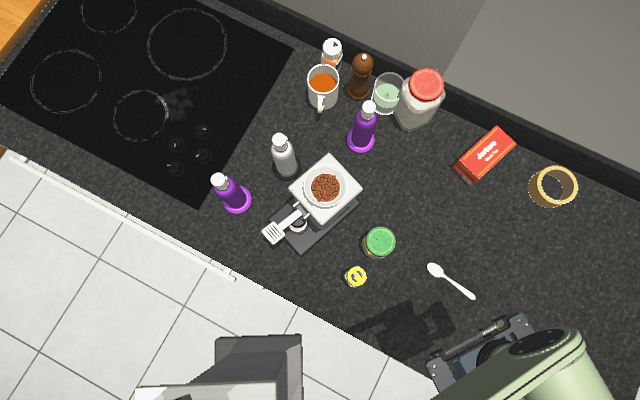

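The pictures show three misters. In the top view their caps are at (219,179) purple, (369,106) purple and (281,139) bare aluminium, which is (236,172) in the scene view. The aluminium one fits the description, so I'll confirm it enlarged.

Run:
```python
from h import *
a=cv2.imread("pics/top.png")[120:270,220:380];b=cv2.imread("pics/scene.png")[150:300,210:370]
cv2.imwrite("pics/crop.png",np.hstack([cv2.resize(x,(400,375),interpolation=cv2.INTER_CUBIC) for x in(a[:,:],b)]))
for c,u,v,z in(("top",281.5,139,208),("top",326,187,183),("top",273,231,169)): print(at_z(c,u,v,z))
```

```text
[ 657.34016165 -198.2530098   208.        ]
[ 558.87755206 -286.27211924  183.        ]
[ 473.18760543 -174.25163233  169.        ]
```

View pics/crop.png

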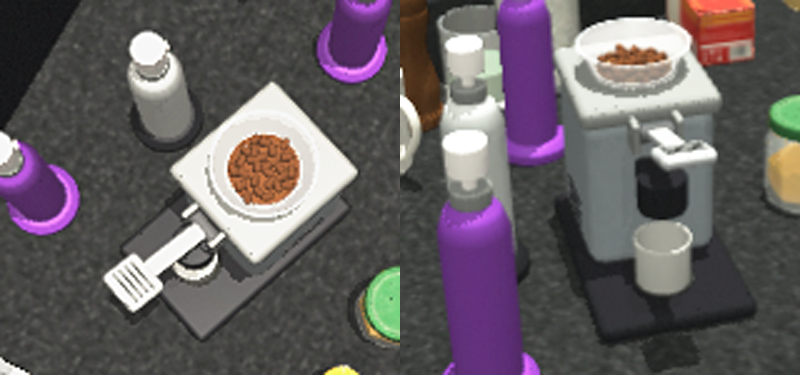

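The crop confirms it. The aluminium mister, with its cap at about (280,138) in the top view, stands beside the grinder with its nozzle towards the hopper. The other two are purple. I'll raise the arm, close the fingers and go above that cap.

```bash
python3 -m crank '1 0 0 -50 0 0 0; 1 0 0 -50 0 0 0; 1 52 -12 0 0 0 0; 1 52 -12 0 0 0 0; 1 52 -12 0 0 0 0; 1 52 -12 0 0 0 0; 1 52 -12 0 0 0 0; 1 52 -12 0 0 0 0; 1 52 -12 0 0 0 0; 1 52 -12 0 0 0 0' 30; python3 -m crank '1 51 -13 0 0 0 0; 1 51 -13 0 0 0 0; 1 0 0 0 0 0 -6.5; 1 0 0 0 0 0 -6.5; 1 0 0 0 0 0 0; 1 0 0 0 0 0 0'
cat >> h.py <<'E'
from scipy.spatial.transform import Rotation as Ro
def tool():
    s=env.state();return np.array(s["ee_pos"]),Ro.from_euler("xyz",s["ee_rot"],degrees=True).as_matrix(),s
def wat_z(p,R,u,v,z):
    m=camera_model("wrist");K=np.array(m["K"]);M=np.array(m["mount"]);k1=m["k1"]
    d=np.array([(u-K[0,2])/K[0,0],(v-K[1,2])/K[1,1]]);s=d.copy()
    for _ in range(30): s=d/(1+k1*(s@s))
    c=p+R@M[:3,3];w=R@M[:3,:3]@np.array([s[0],s[1],1]);return c+w*(z-c[2])/w[2]
def wproj(p,R,X):
    m=camera_model("wrist");K=np.array(m["K"]);M=np.array(m["mount"])
    q=M[:3,:3].T@(R.T@(np.array(X)-p)-M[:3,3]);s=q[:2]/q[2];s=s*(1+m["k1"]*(s@s));return np.round([K[0,0]*s[0]+K[0,2],K[1,1]*s[1]+K[1,2]],1)
E
python3 - <<'E'
from h import *
p,R,s=tool();im=grab_frame("wrist");cv2.imwrite("pics/w1.png",im)
print(p,s["ee_rot"],s["force"],wproj(p,R,[657,-198,208]),wproj(p,R,[473,-174,169]))
for n in("cap_top","paddle_pad"):
    for r in models.search_frame(n,"wrist")[:4]: print(n,round(r["p"],2),np.round(r["point"],0),wproj(p,R,r["point"]))
E
```

```text
time_s: 2.05
ee_pos: [578.0, -263.2, 325.0]
ee_rot: [180.0, -0.0, 24.4]
force: [0.1, -1.0, -0.2]
gripper_width: 0.3
gripper_force: 0.0
time_s: 2.8
ee_pos: [658.8, -198.7, 325.0]
ee_rot: [180.0, 0.0, 37.3]
force: [0.7, -0.0, -0.4]
gripper_width: 0.0
gripper_force: 0.0
[ 658.76790439 -198.72529931  324.98585782] [1.79993816e+02 7.25694213e-04 3.72927511e+01] [ 0.72526458 -0.01838881 -0.40892427] [319.  202.9] [205.9 302.6]
cap_top 0.9 [582. -73. 206.] [159.9 185.6]
cap_top 0.85 [ 657. -193.  202.] [314.5 197.8]
cap_top 0.65 [ 722. -375.  210.] [505.1 258.4]
cap_top 0.57 [ 459. -181.  167.] [205.7 312.7]
paddle_pad 0.49 [ 460. -180.  167.] [205.5 311.8]
```

View pics/w1.png

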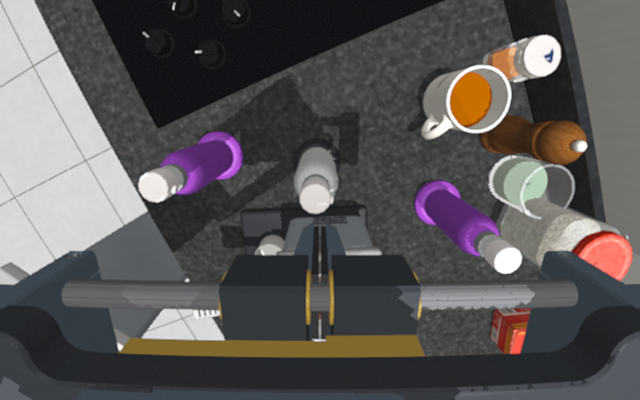

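The wrist view shows the aluminium mister's cap at about (314,196), just ahead of the closed fingertips. The purple ones are at (157,185) and (502,253). I'll refine the cap and pad positions.

Run:
```python
from h import *
p,R,s=tool();im=cv2.imread("pics/w1.png")
a=cv2.resize(im[165:225,275:355],(800,600),interpolation=cv2.INTER_CUBIC);cv2.imwrite("pics/w1c.png",a)
print(wat_z(p,R,314.5,196,208),wat_z(p,R,314.5,199,208),at_z("top",279.6,137.6,208),at_z("top",273.2,233.2,169),at_z("top",324.8,185.2,186))
```

```text
[ 659.67222297 -190.93326245  208.        ] [ 657.44025029 -192.62366284  208.        ] [ 660.50303138 -194.40105748  208.        ] [ 468.6312163  -174.61218684  169.        ] [ 562.05491002 -283.88832787  186.        ]
```

View pics/w1c.png

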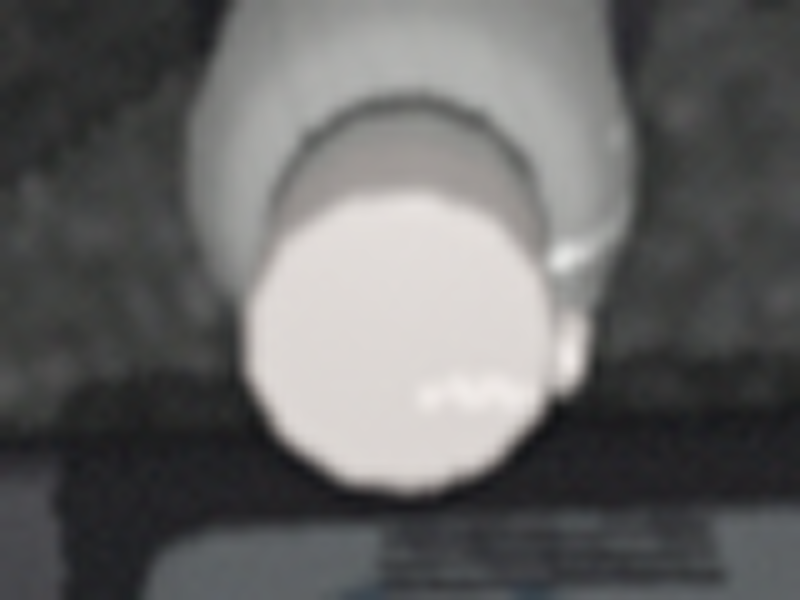

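The cap's top disc is at (314.8,199.2), which puts it at about (658.5,-193.5,208). The two cameras agree to about 3 mm. Now I'll descend.

```bash
python3 -m crank '1 3 -4 30 0 0 0; 1 0 0 40 0 0 0; 1 0 0 28 0 0 0; 1 0 0 4 0 0 0; 1 0 0 4 0 0 0; 1 0 0 0 0 0 0; 1 0 0 0 0 0 0'
```

```text
time_s: 3.82
ee_pos: [659.3, -193.8, 220.2]
ee_rot: [179.9, -0.1, 37.4]
force: [0.2, -0.6, 0.4]
gripper_width: 0.4
gripper_force: 0.0
```

```bash
python3 -m crank '1 0 0 3 0 0 0; 1 0 0 3 0 0 0; 1 0 0 0 0 0 0; 1 0 0 0 0 0 0'; python3 -m crank '1 0 0 2 0 0 0;1 0 0 2 0 0 0; 1 0 0 0 0 0 0; 1 0 0 0 0 0 0'
```

```text
time_s: 4.32
ee_pos: [659.4, -193.8, 214.6]
ee_rot: [179.9, -0.1, 37.4]
force: [0.1, 1.0, 5.5]
gripper_width: 0.7
gripper_force: 3.0
time_s: 4.82
ee_pos: [659.4, -193.8, 211.0]
ee_rot: [179.8, -0.1, 37.4]
force: [-1.0, -0.4, 7.8]
gripper_width: 0.3
gripper_force: 3.7
```

```bash
python3 -m crank '1 0 0 2 0 0 0; 1 0 0 0 0 0 0;1 0 0 0 0 0 0'; python3 -m crank '1 0 0 2 0 0 0; 1 0 0 0 0 0 0; 1 0 0 0 0 0 0'
```

```text
time_s: 5.2
ee_pos: [659.4, -193.8, 209.4]
ee_rot: [179.8, -0.1, 37.4]
force: [-0.6, 0.4, 8.8]
gripper_width: 0.5
gripper_force: 4.2
time_s: 5.58
ee_pos: [659.4, -193.8, 209.2]
ee_rot: [179.8, -0.2, 37.4]
force: [-2.4, 0.7, 15.2]
gripper_width: 0.3
gripper_force: 7.5
```

The cap is on its stop: the force jumped to 15 N with the tips at 198 mm. I'll release it and go over the pad.

```bash
python3 -m crank '1 0 0 -10 0 0 0; 1 0 0 -20 0 0 0; 1 0 0 -30 0 0 0; 1 -35 -33 0 0 0 0; 1 -35 -33 0 0 0 0; 1 -35 -33 0 0 0 0; 1 -35 -33 0 0 0 0; 1 0 0 35 0 0 0; 1 0 0 35 0 0 0; 1 0 0 0 0 0 0'
python3 - <<'E'
from h import *
p,R,s=tool();a=grab_frame("scene");b=grab_frame("top");f=p-[0,0,11]
print(p,s["ee_rot"],s["force"],proj("scene",f),proj("top",f),proj("scene",[658.5,-193.5,208]))
cv2.imwrite("pics/c2.png",np.hstack([cv2.resize(x,(400,500),interpolation=cv2.INTER_CUBIC) for x in(a[150:275,220:340][:, :100],b[130:255,235:335])]))
E
```

```text
time_s: 6.82
ee_pos: [465.5, -173.1, 192.9]
ee_rot: [-179.7, 0.2, 37.4]
force: [-0.0, -0.8, 0.8]
gripper_width: 0.7
gripper_force: 0.0
[ 465.54320464 -173.06270438  192.88711405] [-1.79715873e+02  1.75002755e-01  3.73937341e+01] [-0.03732606 -0.80313781  0.83133496] [324.7 203.5] [271.7 233.9] [234.3 166.2]
```

View pics/c2.png

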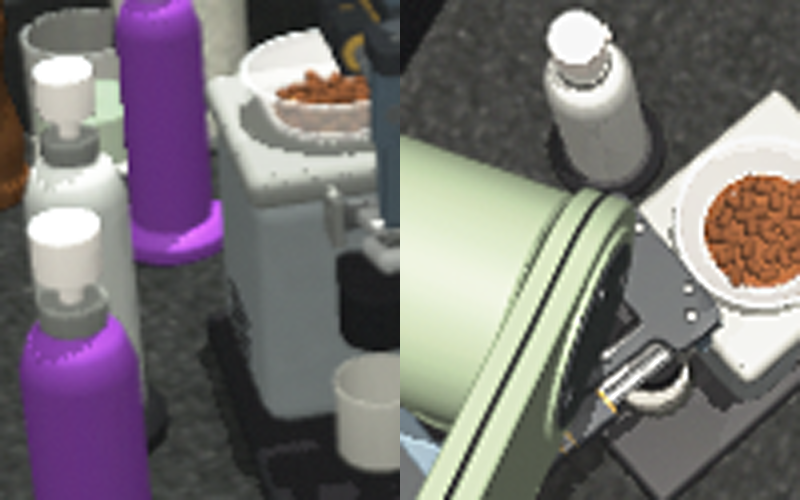

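The mister's cap is up again (left half, about (62,90)). The fingers are now above the pad, so I'll press it gradually.

```bash
python3 -m crank '1 0 0 8 0 0 0; 1 0 0 6 0 0 0; 1 0 0 4 0 0 0; 1 0 0 4 0 0 0; 1 0 0 0 0 0 0; 1 0 0 0 0 0 0'; python3 -m crank '1 0 0 3 0 0 0; 1 0 0 3 0 0 0; 1 0 0 3 0 0 0; 1 0 0 0 0 0 0; 1 0 0 0 0 0 0'
```

```text
time_s: 7.68
ee_pos: [467.5, -173.6, 173.2]
ee_rot: [180.0, -0.0, 37.4]
force: [-1.0, 0.9, 4.4]
gripper_width: 0.4
gripper_force: 2.0
time_s: 8.3
ee_pos: [467.0, -173.2, 164.2]
ee_rot: [-179.9, -0.0, 37.4]
force: [-2.5, 2.8, 6.6]
gripper_width: 0.3
gripper_force: 2.9
```

```bash
python3 -m crank '1 0 0 3 0 0 0; 1 0 0 3 0 0 0; 1 0 0 0 0 0 0; 1 0 0 0 0 0 0'; python3 -m crank '1 0 0 2 0 0 0; 1 0 0 0 0 0 0; 1 0 0 0 0 0 0; 1 0 0 0 0 0 0'
python3 - <<'E'
from h import *
p,R,s=tool();a=grab_frame("scene");print(p,s["force"])
for _ in range(3): grab_frame("wrist");print(env.state()["ee_pos"],env.state()["force"])
cv2.imwrite("pics/c3.png",cv2.resize(a[180:270,270:370],(660,594),interpolation=cv2.INTER_CUBIC))
E
```

```text
time_s: 8.8
ee_pos: [466.8, -172.9, 158.3]
ee_rot: [-179.9, -0.0, 37.4]
force: [-2.6, 3.8, 7.5]
gripper_width: 0.6
gripper_force: 3.6
time_s: 9.3
ee_pos: [466.8, -172.9, 156.4]
ee_rot: [-179.9, -0.0, 37.4]
force: [-2.1, 4.7, 8.1]
gripper_width: 0.6
gripper_force: 4.0
[ 466.77089082 -172.86299346  156.41532779] [-2.09194894  4.68034236  8.08207206]
[ 466.76139373 -172.84245606  156.4087257 ] [-2.57018972  4.32903065  7.75360925]
[ 466.76811651 -172.85544006  156.41576942] [-1.96930334  3.37532037  8.36440252]
[ 466.75494371 -172.84610455  156.42098819] [-3.41547208  4.64631534  7.84904716]
```

View pics/c3.png

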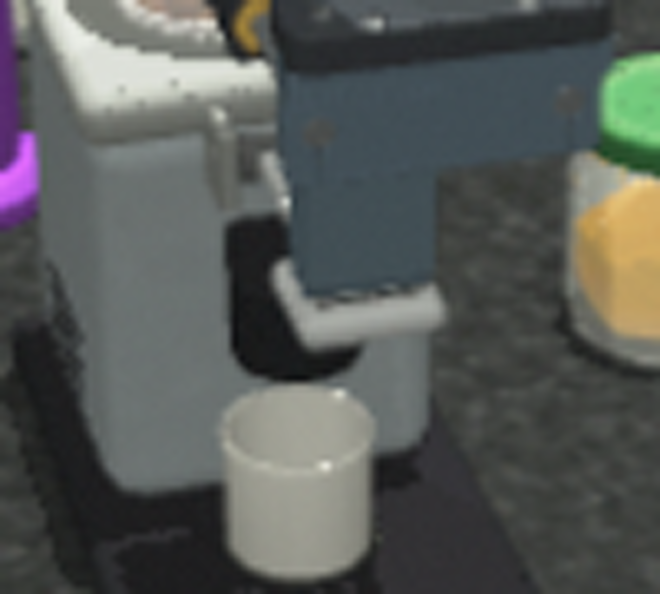

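The fingertips rest flat on the pad, which is level with tips at 145.4 mm and about 8 N, both matching the level figures. The cup and jar are where they were.

```bash
python3 -c "
from workcell import env
print(env.job_done())"
```

```text
the job is handed in; nothing more can be done
None
```

The mister's cap was pressed right down to its stop and sprang all the way up again, and I handed the job in with the fingertips holding the paddle level (tips at 145.4 mm, about 8 N); nothing touched the cup or jars.

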